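# Pop the power module and trap it

### The job

Press the orange release paddle on the black service dock down with one fingertip while your other finger stands in the module's way, so that the blue-fronted power module that the spring shoots out along the lane is stopped with its front edge on the green band and never runs onto the red. Do not lift the module, and leave the spare module, router, screwdriver and mug alone. Finish while still holding: paddle kept down by one finger, module resting against the other.

Things in the scene. Friction and masses are not known exactly. Their poses are not given: they have to be found in the camera images.
- dock: Black service dock fixed to the bench, 260 x 150 mm, base 20 mm thick (x -100 to 160, y -75 to 75). Origin at bench level; the module is ejected along its -x axis, z up. The lane, centred on y = -30 mm, is open above from x = -100 to 50 mm; behind that it is roofed (top 66 mm above the bench). A grey box 48 mm high stands at x = 75 to 155, y = 18 to 70 mm.
- lane (a point): Centre of the green band on the lane floor, 20 mm above the bench, at the dock's x = -25, y = -30 mm. The lane is 64 mm wide between aluminium rails 4 mm thick with tops 30 mm above the bench. The floor is green from the dock's x = -5 to -45 mm and red from there to the lane's end at x = -100 mm.
- paddle_top (a point): Centre of the top of the orange paddle, 44 x 44 mm, at the dock's x = -36, y = +32 mm; top 42 mm above the bench when up, 32 mm when down. It lies beside the green band: near edge 8 mm from the lane, centre 62 mm from the lane's centre line. A yellow latch bar before the module's front (x = 6 to 15 mm, 6 mm above the lane floor) sinks with it and frees the module after about 6 mm.
- paddle (a joint): How far the paddle is pressed: 0 up, 0.010 m fully down. Sprung: about 3 N rising to 5 N, and up to about 6 N more until the latch lets go. It springs back when released.
- module: The seated power module: aluminium block 90 (x) x 60 (y) x 32 (z) mm, blue front at -x, blue fin (24 x 12 mm, 12 mm high) on top near the front; about 0.18 kg. Origin at the centre of its underside, axes as the dock's. A spring behind it pushes with 8 N at first, 5 N after 40 mm, and follows it for 75 mm: once unlatched it comes out within a fraction of a second.
- module_front (a point): Centre of the module's flat front face, 16 mm above the lane floor. Seated at the dock's x = +15 mm, so it must travel 20 to 60 mm to end over the green band.
- spare_front (a point): Bystander: centre of the front face of a loose white-fronted spare module of the same size, lying on the bench beyond the lane's end.
- router: Bystander: white box 170 x 110 x 28 mm with two antennas 176 mm tall along its far edge, loose beside the dock; origin at the centre of its underside.
- driver_grip (a point): Bystander: handle of a loose green screwdriver lying on the paddle side of the dock.
- cup_rim (a point): Bystander: centre of the rim of a blue mug 85 mm tall behind the dock.
There are look-alikes about, which are no part of the job. What is shaped like the module but brown or yellow is not meant.

How it is judged (in metres and radians):
On the way:
1. the paddle is pressed (value of joint paddle above 0.003 m).
At the end, for the whole second after the job is handed in: Still holding: the paddle is more than 6 mm down, the module lies still on the lane pressing on a finger with more than 0.3 N, and its front face is over the green band (within 2 mm) (value of joint paddle above 0.006 m and contact force between the fingers and module above 0.3 N and x of module_front in the frame of dock between -0.047 and -0.003 m and z of module in the frame of dock below 0.025 m and linear speed of module below 0.02 m/s); the arm keeps its last pose, push and grip.
It fails at once if the module's front ran onto the red (5 mm or more past the green band) (x of module_front in the frame of dock below -0.05 m).
It fails at once if the module was lifted or tipped (z of module in the frame of dock above 0.03 m or angle between module's own z axis and vertical above 0.2 rad).
It fails at once if a bystander was moved by more than 15 mm (distance of any of spare_front, router, driver_grip, cup_rim from where it was at the start of the episode above 0.015 m).
It also fails if it takes over 32 s, if anything falls off the work surface, if the arm or the gripper's body presses on something with over 40 N, if the wrist force passes 120 N, or if a joint passes its speed limit or range.

### The arm

A 7-joint arm with a two-finger parallel gripper is mounted at the origin on the work surface. World frame = base frame: x ahead of the robot, y to its left, z up, the work surface at z = 0. Lengths are in m, angles in degrees, forces in N, time in s.
With the tool pointing down it reaches from about 0.425 to 1.025 m from the base axis. Payload 3.6 kg.
Tool frame: the origin (TCP) lies midway between the tips of the shut fingers; the grasp point (between the pads) lies bot.grip_point_offset behind it (bot.grip_point_offset is the distance from the TCP to the grasp point, in m); z points along the fingers, x is the direction in which the jaws open and shut, and the axes are right-handed (so a half turn about z gives the same grasp; the last joint's range is limited). The gripper opens to 85 mm and grips with 20 to 120 N. Pads are 22 mm wide; open, the fingers measure 114 mm over their backs; the gripper's body (76 mm by 85 mm) begins 54 mm behind the grasp point. The pads swing forward as they close: fully open they stand 13 mm farther back than shut.
Start: joints at [62.596, 33.873, 2.773, 92.16, -1.908, 54.013, -1.931], TCP at [0.272, -0.672, 0.231] pointing down, gripper open.
Joint ranges: [-153.93, 153.93], [-27.13, 128.08], [-72.61, 78.16], [10.71, 143.7], [-87.88, 267.88], [4.46, 118.87], [-176.78, 176.78]. Speed limits (degrees/s): [147.25, 147.25, 180, 180, 180, 180, 180].

### API

Orientations are given as a 3x3 rotation matrix whose columns are the frame's x, y, z axes.
In Python, from plant import bot gives the robot as it stands. The module is installed in compiled form; this text tells all that it offers. Calls block until the motion is done:
- bot.reach(position, orientation): joint-space move of the TCP to a pose.
- bot.line_to(position, v=0.15, rotation=None, threshold=None): straight line of the TCP; rotation=None keeps the orientation; v is the mean speed in m/s. With threshold (N) it stops when the force on the tool has changed by that much, and returns True; else False.
- bot.set_joints(angles): joint-space move.
- bot.grip(opening, squeeze=None): opening from 0.0 (shut) to 1.0 (fully open); squeeze is the grip in N (None keeps the last); returns when the fingers have stopped.
- bot.hold(seconds).
- bot.inverse_kinematics(position, orientation): joint angles nearest the present ones, or None.
- bot.camera(name): name is "side" or "top"; returns the picture (480x640x3 uint8, red, green, blue); there is no depth.
- bot.camera_model(name): a dict with "vertical_fov" (degrees; the focal length in pixels is half the picture's height over the tangent of half this angle, whatever the lens; pixels are square), "cx", "cy" (the principal point, pixels), "k1" (the pictures are not rectified: a ray, as slopes to the right and down, at radius r is drawn at 1 + k1 r^2 times it, then the intrinsics apply), "T" (4x4, takes a point from camera to world coordinates). Camera axes: x right, y down, z forward; pixel columns grow to the right and rows downward; lengths in m; the calibration is good to about 2 mm. A picture is of the moment at which its call begins. camera_model takes no time and is no camera call.
A pose or a line that the arm cannot do raises bot.MotionError and nothing moves.
- bot.close_job(): hands the job in, once; it reports no verdict.
Readings, each from a call of its own:
- bot.current_time(): time.
- bot.current_q(): joint angles.
- bot.current_dq(): joint speeds.
- bot.current_joint_torque(): joint torques, N m.
- bot.current_eef_pos(): TCP position.
- bot.current_ee_rot(): TCP orientation.
- bot.current_wrist_force(): force on the tool from outside, world axes, zero at the start.
- bot.current_moment(): the same for the moment, N m.
- bot.current_gripper_width(): opening from 0.0 (shut) to 1.0 (fully open).
Only numpy, scipy, OpenCV 4.12 (cv2) and the standard library are available. Lean on these libraries where they do the work, as an engineer would, in place of code of your own. Each camera call takes 0.05 s, during which the arm holds its last target.

## Working session

There is one attempt and no reset: what is moved stays moved. The work goes in short steps, each a Python script; the robot and the scene stay as the last script left them, time stands still between calls to the robot, and variables do not carry over. Pictures are saved under pics/ and viewed, and the job is handed in when it is done.

```bash
mkdir -p pics; python3 - <<'E'
from plant import bot
import cv2,numpy as np
for n in("top","side"):
    im=bot.camera(n); cv2.imwrite(f"pics/{n}0.png",im[:,:,::-1]); m=bot.camera_model(n)
    print(n,m["vertical_fov"],m["cx"],m["cy"],m["k1"]);print(np.round(m["T"],4))
print(bot.current_time(),bot.grip_point_offset,bot.current_ee_rot())
E
```

```text
top 49.92127347578766 306.4216051838617 235.99292939644204 0.046116345295260354
[[-0.0212 -0.9834  0.1801  0.3798]
 [-0.9996  0.0176 -0.022   0.046 ]
 [ 0.0184 -0.1805 -0.9834  0.9691]
 [ 0.      0.      0.      1.    ]]
side 45.74749969346482 323.1224365471053 251.16805023182258 -0.1798480765937216
[[-0.7738 -0.4585  0.4371  0.022 ]
 [-0.6333  0.5416 -0.5528  0.7046]
 [ 0.0167 -0.7046 -0.7094  0.9171]
 [ 0.      0.      0.      1.    ]]
0.1 0.0187 [[ 3.75465330e-01 -9.26836032e-01 -8.69018479e-04]
 [-9.26834133e-01 -3.75466323e-01  1.87875066e-03]
 [-2.06758098e-03  1.00030252e-04 -9.99997858e-01]]
```

View pics/top0.png

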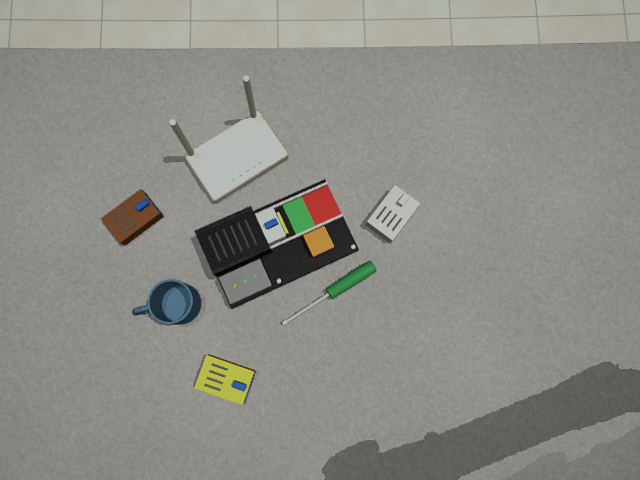

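View pics/side0.png

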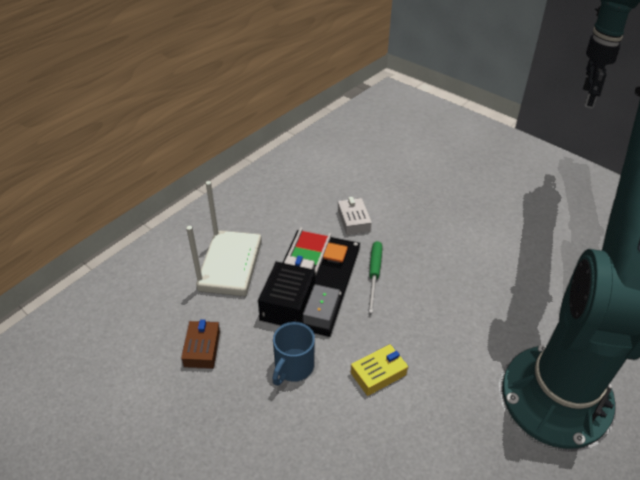

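```bash
cat > h.py <<'E'
import cv2,numpy as np
def setup(m):
    f=240/np.tan(np.radians(m["vertical_fov"]/2)); return f
def ray(m,uv):
    f=setup(m); d=(np.atleast_2d(uv).astype(float)-[m["cx"],m["cy"]])/f
    rd=np.linalg.norm(d,axis=1); r=rd.copy()
    for _ in range(50): r=rd/(1+m["k1"]*r*r)
    s=d*(r/np.maximum(rd,1e-12))[:,None]
    R=np.c_[s,np.ones(len(s))]@m["T"][:3,:3].T
    return m["T"][:3,3],R
def onplane(m,uv,z):
    o,R=ray(m,uv); t=(z-o[2])/R[:,2]; return o+R*t[:,None]
def proj(m,P):
    f=setup(m); q=(np.atleast_2d(P)-m["T"][:3,3])@m["T"][:3,:3]; s=q[:,:2]/q[:,2:]
    return s*(1+m["k1"]*(s**2).sum(1,keepdims=True))*f+[m["cx"],m["cy"]]
E
python3 - <<'E'
import cv2,numpy as np
from plant import bot
from h import *
R={}
for n in("top","side"):
    im=cv2.imread(f"pics/{n}0.png"); hsv=cv2.cvtColor(im,cv2.COLOR_BGR2HSV); m=bot.camera_model(n)
    roi=np.zeros(im.shape[:2],np.uint8)
    if n=="top": roi[170:310,190:365]=1
    else: roi[225:335,255:365]=1
    for c,lo,hi,z in(("green",(50,120,90),(75,255,255),.02),("red",(0,190,100),(6,255,255),.02),("red2",(170,150,100),(180,255,255),.02),("orange",(10,150,120),(20,255,255),.042)):
        k=cv2.inRange(hsv,lo,hi)*roi; M=cv2.moments(k,True)
        if M["m00"]<20: continue
        cs=max(cv2.findContours(k,0,2)[0],key=cv2.contourArea)
        c0=cv2.moments(cs); uv=(c0["m10"]/c0["m00"],c0["m01"]/c0["m00"])
        print(n,c,M["m00"],np.round(uv,1),np.round(onplane(m,uv,z)[0],4))
        ap=cv2.approxPolyDP(cs,4,True)[:,0]; print(ap.tolist(),np.round(onplane(m,ap,z)[:,:2],4).tolist())
a=cv2.imread("pics/top0.png")[170:315,185:370];b=cv2.imread("pics/side0.png")[220:340,250:370]
cv2.imwrite("pics/ct.png",cv2.resize(a,None,fx=4,fy=4,interpolation=2));cv2.imwrite("pics/cs.png",cv2.resize(b,None,fx=4.5,fy=4.5,interpolation=2))
E
```

```text
top green 1158.0 [298.1 215. ] [0.5941 0.0398 0.02  ]
[[301, 197], [283, 205], [296, 233], [314, 225]] [[0.629, 0.0335], [0.6139, 0.0679], [0.5596, 0.0443], [0.5743, 0.0102]]
top red 146.0 [326.2 187.8] [ 0.6463 -0.0148  0.02  ]
[[327, 186], [325, 190]] [[0.6497, -0.0164], [0.6419, -0.0124]]
top orange 576.0 [318.3 240.8] [0.5402 0.0038 0.042 ]
[[324, 226], [304, 234], [313, 256], [333, 247]] [[0.5676, -0.0073], [0.5533, 0.0297], [0.5124, 0.0142], [0.5283, -0.0227]]
side green 210.0 [306.3 253.7] [0.5982 0.0357 0.02  ]
[[295, 248], [293, 255], [315, 263], [319, 253]] [[0.6291, 0.0383], [0.618, 0.0576], [0.5653, 0.045], [0.5781, 0.0158]]
side red 346.0 [311.1 241.1] [ 0.6158 -0.0018  0.02  ]
[[302, 233], [297, 245], [320, 249], [325, 237]] [[0.649, -0.0087], [0.6319, 0.0283], [0.5844, 0.0047], [0.6004, -0.0325]]
side orange 323.0 [335.1 251.6] [0.5404 0.0069 0.042 ]
[[329, 243], [324, 257], [342, 260], [346, 247]] [[0.5674, -0.0053], [0.5486, 0.035], [0.5136, 0.0171], [0.5312, -0.0197]]
```

View pics/ct.png

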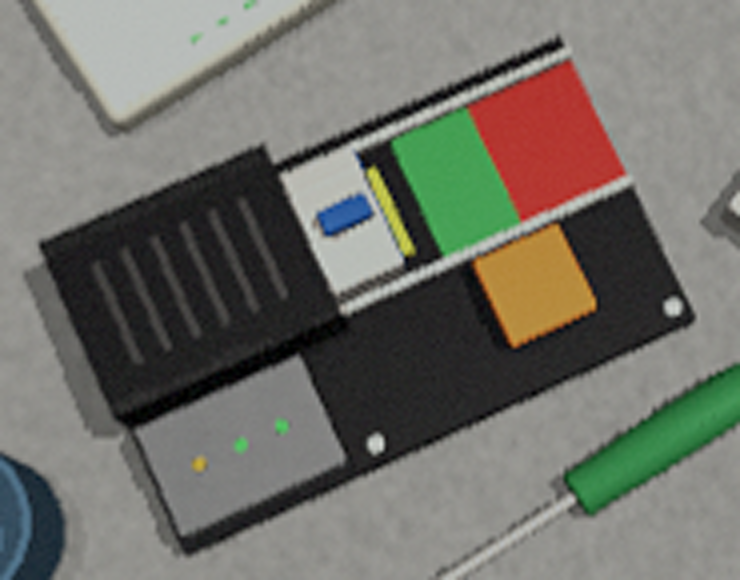

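View pics/cs.png

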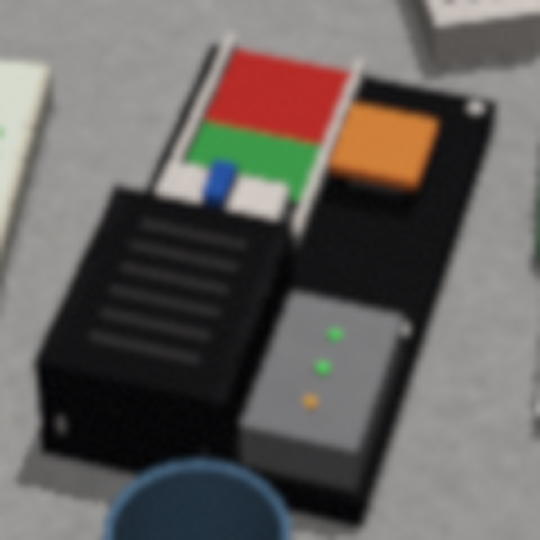

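```bash
cat >> h.py <<'E'
def fit2(D,W):
    D=np.array(D);W=np.array(W);d=D-D.mean(0);w=W-W.mean(0)
    th=np.arctan2((d[:,0]*w[:,1]-d[:,1]*w[:,0]).sum(),(d*w).sum())
    R=np.array([[np.cos(th),-np.sin(th)],[np.sin(th),np.cos(th)]]);t=W.mean(0)-R@D.mean(0)
    return th,t,W-(D@R.T+t)
E
python3 - <<'E'
import numpy as np
from plant import bot
from h import *
m=bot.camera_model("top")
def c(x,y):return (x/4+185-.375,y/4+170-.375)
L=[((-.100,-.075),c(563,38),.02),((-.1,.075),c(693,320),.02),((.16,.075),c(187,553),.02),
((-.045,-.062),c(470,110),.02),((-.005,-.062),c(392,142),.02),((-.1,-.062),c(573,62),.02),
((-.036,.032),(318.5,241),.042),((-.058,.01),c(558,225),.042),((-.014,.01),c(473,262),.042),((-.014,.054),c(513,347),.042),((-.058,.054),c(597,303),.042)]
W=[onplane(m,uv,z)[0,:2] for _,uv,z in L]; D=[l[0] for l in L]
th,t,r=fit2(D,W);print(np.degrees(th),t);print(np.round(r*1000,1).tolist())
ms=bot.camera_model("side")
R=np.array([[np.cos(th),-np.sin(th)],[np.sin(th),np.cos(th)]])
for d,z in L and [((-.036,.032),.042),((-.025,-.03),.02),((-.1,.075),.02)]:
    p=R@d+t; print(d,np.round(p,4),proj(m,[*p,z]).round(1),proj(ms,[*p,z]).round(1))
E
```

```text
113.43554405242475 [0.5551168  0.04894854]
[[-0.3, -0.7], [-0.1, 2.1], [0.6, -1.9], [-1.2, -0.9], [-0.3, -0.4], [-0.3, 0.0], [-0.2, 0.3], [-1.2, 0.7], [-0.2, -0.3], [0.6, -0.2], [2.6, 1.4]]
(-0.036, 0.032) [0.5401 0.0032] [[318.7 240.9]] [[336.3 250.8]]
(-0.025, -0.03) [0.5926 0.0379] [[299.  215.8]] [[307.6 255.4]]
(-0.1, 0.075) [ 0.5261 -0.0726] [[359.  249.6]] [[361.6 242.3]]
```

Candidates in the top view for the module: the seated block at (270,224) with a blue fin inside the dock, brown at (132,217), yellow at (225,379) and the white-fronted spare at (392,213). I choose the seated one, whose front faces the green band. The crop confirms this: yellow latch bar, green and red bands, and the orange paddle at (318,241).

```bash
cat >> h.py <<'E'
TH=np.radians(113.44);T0=np.array([.5555,.0503])
RD=np.array([[np.cos(TH),-np.sin(TH)],[np.sin(TH),np.cos(TH)]])
def d2w(x,y,z): return np.array([*(RD@[x,y]+T0),z])
def w2d(p): return RD.T@(np.array(p)[:2]-T0)
def rot(s):
    x=np.array([*(RD@[0,s]),0]);z=np.array([0,0,-1.]);return np.c_[x,np.cross(z,x),z]
E
python3 - <<'E'
import numpy as np
from plant import bot
from h import *
q=bot.current_q();best=None
for s in(1,-1):
    a=bot.inverse_kinematics(d2w(-.036,.001,.13),rot(s)); print(s,None if a is None else np.round(a,1))
    if a is not None:
        d=np.abs(np.array(a)-q).max()
        if best is None or d<best[0]: best=(d,s)
s=best[1];print(best)
bot.grip(.57,20)
bot.reach(d2w(-.036,.001,.13),rot(s))
bot.line_to(d2w(-.036,.001,.075),v=.1)
print(bot.current_time(),bot.current_eef_pos(),w2d(bot.current_eef_pos()),bot.current_gripper_width(),bot.current_wrist_force())
for n in("top","side"):
    im=bot.camera(n)[:,:,::-1]; cv2.imwrite(f"pics/{n}1.png",im)
    c=im[150:330,180:400] if n=="top" else im[180:340,240:400]
    cv2.imwrite(f"pics/c{n}1.png",cv2.resize(c,None,fx=3.3,fy=3.3,interpolation=2))
E
```

```text
1 [ -21.3   32.4   21.   117.6  -20.3   33.5 -142.7]
-1 [ 11.4  32.5 -24.4 116.1  22.3  35.9  -4.4]
(np.float64(51.1516318311601), -1)
3.9333 [0.56915513 0.0169921  0.07507058] [-0.03599109  0.00072123] 0.5672260978559522 [0.46695482 0.23454477 0.67767227]
```

View pics/ctop1.png

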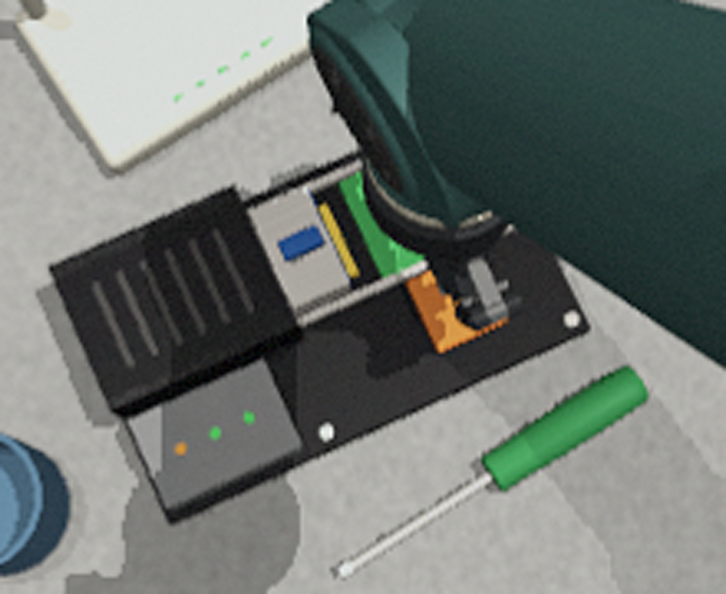

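View pics/cside1.png

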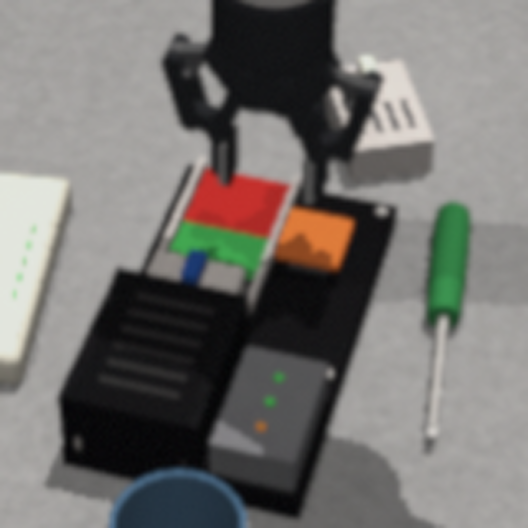

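```bash
python3 - <<'E'
import numpy as np
from plant import bot
from h import *
m=bot.camera_model("side")
for uv in((225/3.3+240,183/3.3+180),(313/3.3+240,199/3.3+180)):
  for z in(.075,.082): print(w2d(onplane(m,uv,z)[0]).round(4))
f0=np.array(bot.current_wrist_force())
r=bot.line_to(d2w(-.036,.001,.036),v=.02,threshold=2.0)
print(r,bot.current_time(),bot.current_eef_pos(),np.array(bot.current_wrist_force())-f0)
im=bot.camera("side")[:,:,::-1]
cv2.imwrite("pics/cside2.png",cv2.resize(im[180:340,240:400],None,fx=3.3,fy=3.3,interpolation=2))
E
```

```text
[-0.0324 -0.0295]
[-0.0254 -0.0273]
[-0.0346  0.0292]
[-0.0275  0.0308]
True 5.6333 [0.56887243 0.01685662 0.0389738 ] [0.50342793 0.17517472 2.79757982]
```

View pics/cside2.png

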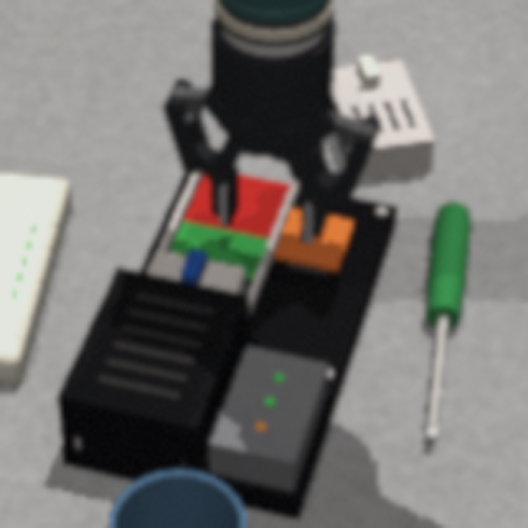

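Contact is on the paddle, with the other finger over the green band and clear of the rails. Now I press.

```bash
python3 - <<'E'
import numpy as np
from plant import bot
from h import *
r=bot.line_to(d2w(-.036,.001,.0298),v=.03)
for i in range(3):
    print(r,bot.current_time(),bot.current_eef_pos(),w2d(bot.current_eef_pos()),bot.current_wrist_force(),bot.current_gripper_width()); bot.hold(.3)
for n in("top","side"):
    im=bot.camera(n)[:,:,::-1]; cv2.imwrite(f"pics/{n}3.png",im)
    c=im[150:330,180:400] if n=="top" else im[180:340,240:400]
    cv2.imwrite(f"pics/c{n}3.png",cv2.resize(c,None,fx=3.3,fy=3.3,interpolation=2))
E
```

```text
False 6.125 [0.56911451 0.01627984 0.02984029] [-0.03662842  0.00104183] [ 0.93938994 -1.98050659  4.43466132] 0.5735989933999229
False 6.425 [0.56908018 0.01631883 0.0298764 ] [-0.03657899  0.00105781] [ 0.67322148 -1.60658203  3.69877343] 0.5665743482706971
False 6.725 [0.56907383 0.01634763 0.02982735] [-0.03655003  0.00105218] [ 0.93543997 -2.75730432  4.09110886] 0.5678741068558536
```

View pics/ctop3.png

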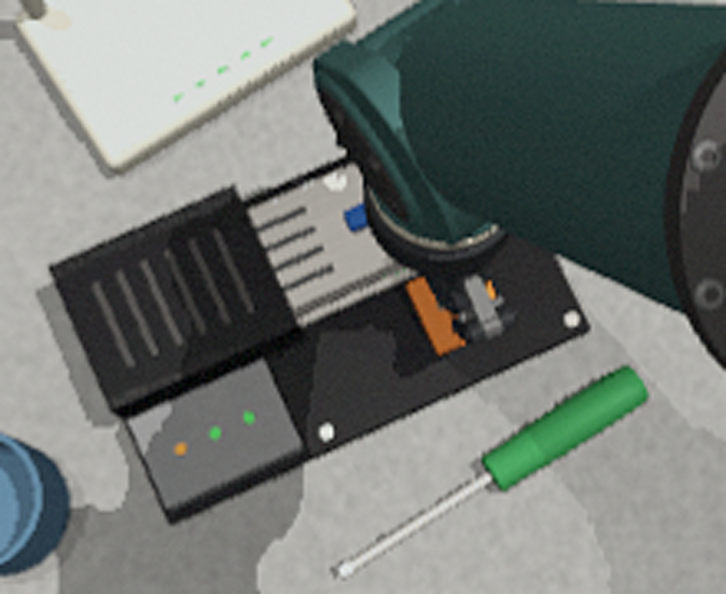

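View pics/cside3.png

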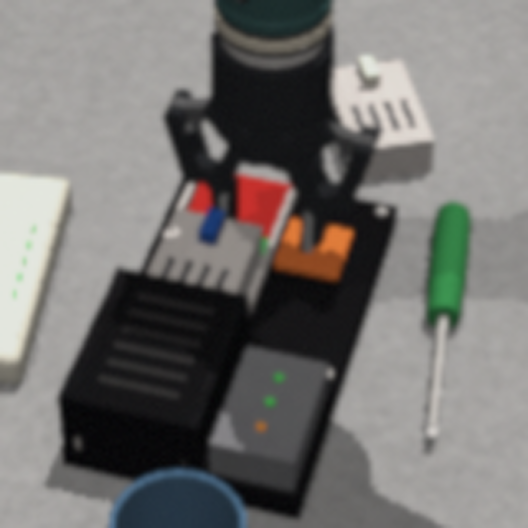

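```bash
python3 - <<'E'
import numpy as np
from plant import bot
from h import *
m=bot.camera_model("top");ms=bot.camera_model("side")
def t(x,y):return (x/3.3+180-.35,y/3.3+150-.35)
def s(x,y):return (x/3.3+240-.35,y/3.3+180-.35)
print("fin rear-left end top before/after",w2d(onplane(m,t(279,248),.064)[0]),w2d(onplane(m,t(345,218),.064)[0]))
# side view
print("fin top side before/after",w2d(onplane(ms,s(197,258),.064)[0]),w2d(onplane(ms,s(214,217),.064)[0]))
# front right corner of top of module in the side view
print("front corner side",w2d(onplane(ms,s(263,245),.052)[0]))
# paddle: near-top edge row of the x=-14 edge, before/after, predicted vs z
for z in(.042,.036,.032): print(z,((proj(ms,[d2w(-.014,y,z) for y in(.01,.054)])-[240,180]+.35)*3.3).round(0).tolist())
F=[];
for i in range(10): bot.hold(.02);F.append(bot.current_wrist_force())
print(np.mean(F,0),np.std(F,0),bot.current_time())
for i in(0,2,3):pass
E
python3 - <<'E'
import cv2,numpy as np
a=cv2.imread("pics/cside1.png");b=cv2.imread("pics/cside3.png")
cv2.imwrite("pics/cmp.png",cv2.resize(np.hstack([a[150:310,130:380],b[150:310,130:380]]),None,fx=1.6,fy=1.6))
E
```

```text
fin rear-left end top before/after [ 0.04179982 -0.03090065] [ 0.00242076 -0.03131657]
fin top side before/after [ 0.02666122 -0.03081807] [-0.01173525 -0.03142903]
front corner side [-0.0078771   0.00282545]
0.042 [[276.0, 252.0], [341.0, 266.0]]
0.036 [[276.0, 258.0], [341.0, 272.0]]
0.032 [[276.0, 262.0], [341.0, 276.0]]
[ 1.85366768 -4.64785098  3.96214917] [0.46952488 0.47939212 0.30825387] 7.2917
```

View pics/cmp.png

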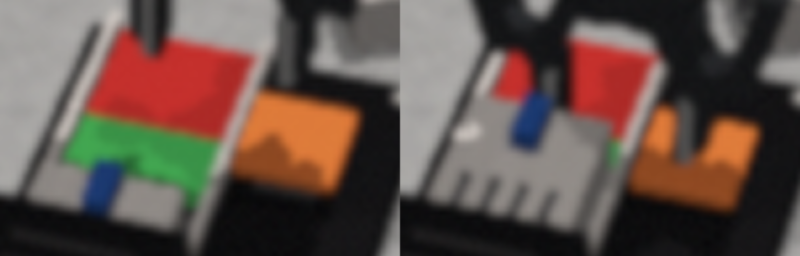

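```bash
python3 - <<'E'
from plant import bot
from h import *
bot.hold(.8)
print(bot.current_eef_pos(),w2d(bot.current_eef_pos()),bot.current_wrist_force(),bot.current_time())
im=bot.camera("side")[:,:,::-1]; a=cv2.imread("pics/side3.png"); d=cv2.absdiff(a,im.copy())[225:300,270:350]; print(d.max(),d.mean())
bot.close_job()
E
```

```text
[0.56904885 0.01639335 0.0298177 ] [-0.03649815  0.00105692] [ 2.64712876 -4.70281285  3.50306843] 8.0917
10 0.6407222222222222
the job is handed in; nothing more can be done
```

I pressed the paddle with one finger while the other stood in the lane, and the ejected module stopped with its front on the green band. I handed the job in at about 8.1 s, still holding, and no verdict came back.

- **Module position:** the fin moved about 39 mm, measured in both the top and side views, which puts the front at about x = -24 mm in the dock's frame, near the middle of the green band.
- **Contact force:** the wrist reads about 5 N sideways from the module pressing on the finger.
- **Paddle:** it is about 9 mm down, from the finger's travel after contact. The side view shows its edge dropping about 10–12 mm, at or slightly past full travel.
- **Stillness:** a side picture taken just before handing in matched the previous one to within noise, so nothing was moving.
- **Bystanders:** the screwdriver, the part of the router in view and the spare module looked unmoved in the pictures, as did the mug. I judged this by eye and did not measure it.
- **Disagreement:** the vertical force is about 3.5–4 N, a little below the roughly 5 N expected with the paddle fully down. Sensor noise (about 0.3–0.5 N) and friction between the module and the finger may explain part of it. The latch did release, and that takes about 6 mm of press.

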